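Index the sample slide and close the reading head

ROBOT

A 7-joint arm with a two-finger parallel gripper is mounted at the origin on the work surface. World frame = base frame: x ahead of the robot, y to its left, z up, the work surface at z = 0. Lengths are in m, angles in rad, forces in N, time in s.
With the tool pointing down it reaches from about 0.425 to 0.95 m from the base axis. Payload 16.7 kg.
Tool frame: the origin (TCP) lies midway between the tips of the shut fingers; the grasp point (between the pads) lies 19 mm behind it; z points along the fingers, y is the line along which they close (so a half turn about z gives the same grasp; the last joint's range is limited). The gripper opens to 94 mm and grips with 3 to 60 N. Pads are 16 mm wide; open, the fingers measure 119 mm over their backs; the gripper's body (75 mm by 177 mm) begins 78 mm behind the grasp point.
Start: joints at [-1.399, 0.426, 0.074, 1.606, -0.034, 1.111, -0.067], TCP at [0.213, 0.641, 0.205] pointing down, gripper open.
Joint ranges: [-2.85, 2.85], [-0.5, 2.14], [-1.23, 1.37], [0.21, 2.46], [-1.02, 4.16], [0.16, 2.05], [-2.73, 2.73]. Speed limits (rad/s): [1.89, 1.89, 2.39, 2.39, 3.01, 3.01, 3.01].

INTERFACE

Orientations are given as a rotation vector (axis times angle).
In Python, from station import env gives the robot as it stands.
- The arm moves only by the shell command python3 -m pendant 'ROWS' [FORCE]. ROWS is JSON, a list of rows, each an object of numbers: "jaw": the opening, from -1 (shut) to 1 (fully open), so that 0 is half open; "tx", "ty", "tz": the shift along the world's x, y, z in mm; "twist": the turn about the world's z in degrees. A call has 1 to 5 rows; each row is the pose to reach, as a shift and turn from the pose commanded when the call began; what a row does not reach only later rows make up. A row lasts 1/10 s, in which the tool goes at most 50 mm and 8.59 degrees, less where a joint would pass 70% of its speed; a pose out of reach is approached as far as the arm can. A call with a gripper value outside its range is refused whole. The fingers move at their own pace and stop on an object; FORCE is the grip in N (left out, the last holds). Time passes only in rows, so rows that repeat a pose let the fingers close. It gives the time, the measured TCP pose, the force, the opening and the grip force at its end, in the units of the state.
- env.observe(): the state, without advancing time (a new reading comes with each control period).
- env.get_image(name): name is "scene" or "top" or "wrist"; returns a dict with "img" (400x640x3 uint8, red, green, blue), "range_z" (400x640 float32, m along the optical axis (not along the pixel's ray), 0 where there is no reading), "mtx" (3x3 intrinsics, pixels), "rvec" (rotation vector, rad) and "tvec" (3), from world to camera coordinates, as OpenCV has them; the wrist camera has in their place "mount" (4x4, takes a point from camera to tool coordinates, whose origin is the TCP and whose axes are the flange's). Camera axes: x right, y down, z forward; pixel columns grow to the right and rows downward; lengths in m; the calibration is good to about 2 mm. A picture is of the moment at which its call begins: read the wrist's pose just before it.
- env.close_job(): hands the job in; it is judged then, once.
The state is a dict: "time": time; "qpos": joint angles; "joint_velocities": joint speeds; "joint_efforts": joint torques, N m; "position": TCP position; "ee_rot": TCP orientation; "wrist_force": force on the tool from outside, world axes, zero at the start; "torque": the same for the moment, N m; "grip_width": finger opening in m; "finger_force": force on a finger pad.
Only numpy, scipy, OpenCV 4.12 (cv2) and the standard library are available. Lean on these libraries where they do the work, as an engineer would, in place of code of your own. Each camera call takes 0.05 s, during which the arm holds its last target. There are 200 camera calls.

TASK

The clamped sample jar stands one notch away from the reading head. Pull the sprung index handle out, slide the carriage one notch so that the jar stands under the reading head, and let the plunger spring back fully home in that notch. Then lower the reading head all the way over the jar, leaving the loose glassware and bottles where they stand.

Things in the scene. Friction and masses are not known exactly. Their poses are not given: they have to be found in the camera images.
- rail: Fixed aluminium slide rail on the bench, 90 mm (its x) by 418 mm (its y) by 88 mm high with black end caps (85 mm without). Origin: centre of its underside on the bench; x points away from the operator, y along the rail (the direction in which the carriage slides), z up. Five index holes, 11 mm wide, in its front (-x) face 60 mm up, at y = -120, -60, 0, 60, 120 mm.
- carriage (a joint): Position (m) of the sliding carriage along the rail's +y: 0 at the middle hole, where it starts; notches at -0.12, -0.06, 0, 0.06, 0.12; end stops at +-0.128. Sliding it takes about 2 N, but with the plunger in a hole it is locked (about 1.5 mm of play). Aluminium plate 100 x 110 mm, top 99 mm high, with an apron before the rail, its front face 59 mm from the rail's centre line.
- plunger (a joint): Outward travel (m) of the spring plunger in the carriage's apron: 0 home, grows as the handle is pulled to the rail's -x, stop at 0.020. The round-ended 8 mm pin goes 12 mm into a hole: the carriage is free above about 0.014. The spring pulls home with 4.4 N, 8.8 N at the stop. Let go between holes, the pin rides on the rail's face (about 0.012) and snaps in at the next hole.
- handle (a point): Centre of the opening of the plunger's stirrup handle: a level rectangle of 10 mm round bright steel bar, 60 mm high, 115 mm before the rail's centre line when home. Opening 50 mm (rail x) by 70 mm (rail y), clear down to the bench; bar centre lines 30 mm (x) and 40 mm (y) from here. Fingers put in from above can pull its front bar and push a side bar. Moves with carriage and plunger.
- jar_top (a point): Centre of the top of the sample jar's white cap, height 159 mm; moves with the carriage, above its centre (jar diameter 70 mm, 60 mm high, fixed to the carriage).
- pillar: Fixed white pillar of the reading head, 44 mm by 60 mm at the widest, 205 mm high, 115 mm behind the rail's centre line, at y = -60 mm or y = +60 mm of the rail (either may occur). Origin: centre of its underside; axes parallel to the rail's. The other of the two places holds a fixed electrode post, 213 mm high.
- read_spot (a point): Fixed point straight above the rail where the reading head's optical axis stands when lowered, height 165 mm; the jar must be brought under it.
- head (a joint): Angle (rad) of the reading head about its hinge (along the rail's y, at the pillar's centre, height 187 mm): 0 level, fully lowered against its stop, grows as it is raised, up to 1.15. It starts raised and stays where it is left (stiff hinge; about 1 to 5 N pressed down on its bar).
- head_bar (a point): Middle of the round bright steel bar (diameter 12 mm, 90 mm long, parallel to the rail's y) at the free end of the white reading head, 172 mm from the hinge axis; can be pressed down from above or pinched. Head level: height 187 mm, 57 mm before the rail's centre line. Behind it is the 74 x 66 x 34 mm white housing.
- wash_bottle: Loose white wash bottle with blue cap, 68 mm diameter, 150 mm high, standing beside the rail; origin: centre of its underside. Leave it.
- beaker: Loose glass beaker, 76 mm diameter, 95 mm high, standing beside the rail; origin: centre of its underside. Leave it.
- reagent_bottle: Loose amber jar with black cap, 74 mm diameter, 130 mm high, standing beside the rail; origin: centre of its underside. Leave it.
Things that resemble listed ones, but are neither listed nor needed, are in the scene too. Of the things shaped like the pillar, the white one is meant.

How it is judged:
On the way, in this order (a step that is already met when the one before it is completed fails the run):
1. the plunger is pulled out of its hole while the carriage is still at its first notch (value of joint plunger above 0.011 m and value of joint carriage between -0.01 and 0.01 m), for 0.05 s.
2. the jar stands under the reading head's place and the plunger is home in that notch, the head still raised (horizontal distance between jar_top and read_spot below 0.005 m and value of joint plunger below 0.004 m and value of joint head above 0.3 rad), for 0.2 s.
3. the reading head is lowered (value of joint head below 0.08 rad), for 0.2 s.
At the end, for the whole second after the job is handed in: The jar is within 5 mm (horizontally) of the reading spot with the plunger home (less than 4 mm out) and the carriage at rest, the reading head is lowered to less than 0.08 rad, and no bystander was shifted by 30 mm or tipped by 0.5 rad on the way (horizontal distance between jar_top and read_spot below 0.005 m and value of joint plunger below 0.004 m and value of joint head below 0.08 rad and velocity of joint carriage between -0.01 and 0.01 m/s); the robot touches nothing.
It fails at once if a loose bottle or beaker is shifted by 30 mm or more, or tipped by 0.5 rad or more (distance of any of wash_bottle, beaker, reagent_bottle from where it was at the start of the episode above 0.03 m or angle between any of wash_bottle, beaker, reagent_bottle's own z axis and vertical above 0.5 rad).
It also fails if it takes over 69 s, if anything falls off the work surface, if the arm or the gripper's body presses on something with over 40 N, if the wrist force passes 120 N, or if a joint passes its speed limit or range.

## Working session

There is one attempt and no reset: what is moved stays moved. The work goes in short steps, Python scripts to look and compute and a shell command to move; the robot and the scene stay as the last step left them, time stands still between calls to the robot, and variables do not carry over. Pictures are saved under pics/ and viewed, at most 10 in all, crops included, and the job is handed in when it is done.

```bash
ls; mkdir -p pics; cat > h.py <<'E'
import numpy as np, cv2, pickle
from station import env
def grab(n):
    d=env.get_image(n); pickle.dump(d,open(f'pics/{n}.pkl','wb')); return d
def load(n): return pickle.load(open(f'pics/{n}.pkl','rb'))
def world(d,u,v,z=None):
    "pixel->world by depth, or by ray at height z"
    R=cv2.Rodrigues(np.array(d['rvec'],float))[0]; t=np.array(d['tvec'],float).ravel()
    r=np.linalg.inv(d['mtx'])@[u,v,1.]; c=-R.T@t; w=R.T@r
    s=d['range_z'][int(v),int(u)] if z is None else (z-c[2])/w[2]
    return c+s*w
E
python3 - <<'E'
from h import *
for n in('scene','top'):
    d=grab(n); cv2.imwrite(f'pics/{n}.png',d['img'][:,:,::-1])
s=env.observe(); print(s['time'],s['position'],s['ee_rot'],s['wrist_force'],s['grip_width'])
E
```

```text
pics
0.1 [0.21272712 0.64019244 0.20488251] [-5.01780969e-01 -3.10114217e+00  1.74852735e-03] [ 0.53702531  0.98846454 -0.40674895] 0.09394354387807793
```

View pics/scene.png

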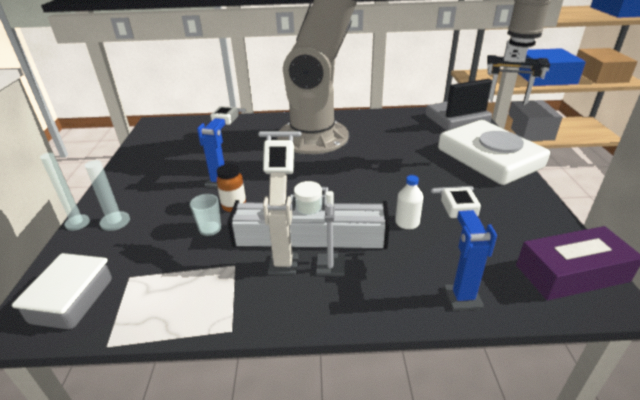

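View pics/top.png

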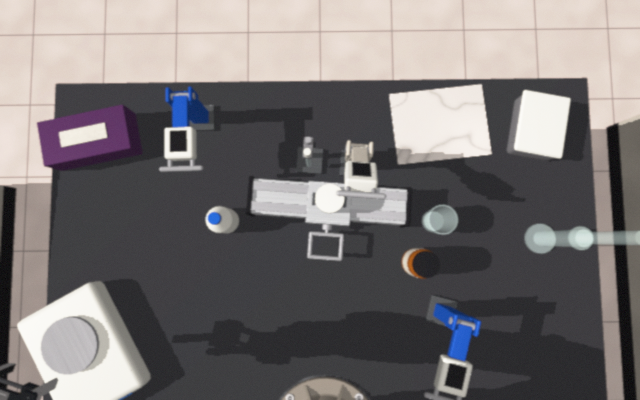

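Top view: the rail is centred near (329,201), the handle opening is at (325,246) and the cap is at (329,198). The pillar/head candidates are the blue ones at (180,125) and (455,345) and the white one at (358,165). White is the one meant, so the jar goes to image right. I'll check this in one close crop.

```bash
python3 - <<'E'
from h import *
d=load('top')
c=d['img'][120:280,240:440,::-1]; cv2.imwrite('pics/crop.png',cv2.resize(c,(800,640)[:2] if 0 else (750,600),interpolation=cv2.INTER_CUBIC))
for n,u,v,z in [('opening',325,246,.06),('cap',329,198,.159),('railL',252,197,.085),('railR',407,206,.085),('bottle',214,218,.15),('amber',426,263,.13),('bk',440,220,.095),('barL',335,192,None),('barR',384,195,None)]:
    print(n,world(d,u,v,z).round(3),world(d,u,v).round(3))
E
```

```text
opening [ 0.485 -0.006  0.06 ] [ 0.484 -0.007  0.004]
cap [ 0.6   -0.016  0.159] [ 0.6   -0.016  0.16 ]
railL [0.612 0.179 0.085] [0.612 0.18  0.081]
railR [ 0.584 -0.216  0.085] [ 0.584 -0.215  0.087]
bottle [0.555 0.26  0.15 ] [0.555 0.26  0.149]
amber [ 0.443 -0.249  0.13 ] [ 0.442 -0.249  0.129]
bk [ 0.548 -0.296  0.095] [ 0.551 -0.321  0.006]
barL [ 0.614 -0.03   0.162] [ 0.614 -0.03   0.162]
barR [ 0.589 -0.122  0.319] [ 0.589 -0.122  0.319]
```

View pics/crop.png

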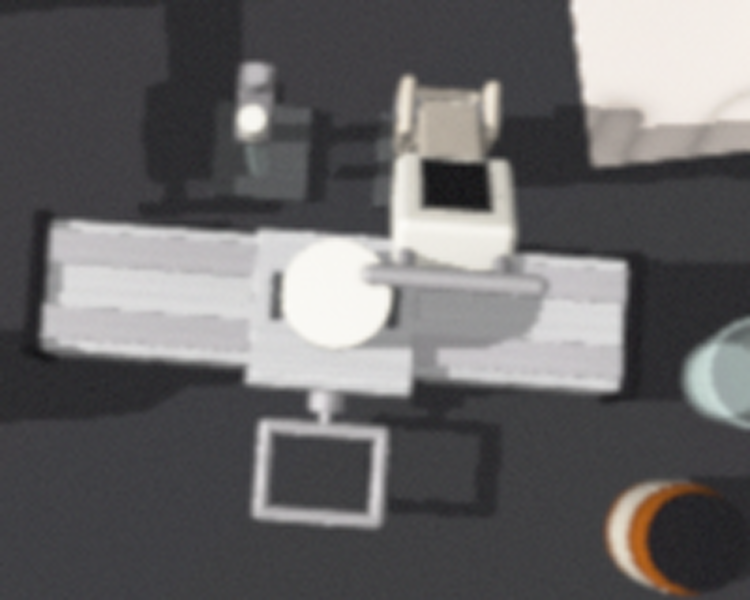

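The crop shows the white head at (455,225) to the right of the jar cap (336,292), and the handle corners centre on (319,471). The rail is yawed about -4°: y̑≈(0.071,0.997), centre ≈(0.600,-0.016). Cap minus handle comes to 115 mm, which checks. So the jar goes 60 mm to rail -y. I'll drive with shut fingers above the opening.

```bash
python3 -m pendant '[{"jaw":-1,"tx":20,"ty":-45,"tz":0,"twist":3},{"jaw":-1,"tx":39,"ty":-91,"tz":0,"twist":6},{"jaw":-1,"tx":58,"ty":-137,"tz":0,"twist":10},{"jaw":-1,"tx":77,"ty":-183,"tz":0,"twist":14.4},{"jaw":-1,"tx":96,"ty":-229,"tz":0,"twist":14.4}]' 10
python3 -m pendant '[{"jaw":-1,"tx":19,"ty":-46},{"jaw":-1,"tx":38,"ty":-92},{"jaw":-1,"tx":57,"ty":-138},{"jaw":-1,"tx":76,"ty":-184},{"jaw":-1,"tx":95,"ty":-230}]'
python3 -m pendant '[{"jaw":-1,"tx":19,"ty":-46},{"jaw":-1,"tx":38,"ty":-92},{"jaw":-1,"tx":57,"ty":-138},{"jaw":-1,"tx":81,"ty":-187},{"jaw":-1,"tx":81,"ty":-187}]'
```

```text
time: 0.6
position: [0.3092, 0.4094, 0.2053]
ee_rot: [-0.104, -3.14, 0.0]
wrist_force: [1.2, 1.1, 0.3]
grip_width: 0.0576
finger_force: 0.0schema error: expected keys jaw, tx, ty, tz, twist
schema error: expected keys jaw, tx, ty, tz, twist
```

```bash
python3 -m pendant '[{"jaw":-1,"tx":20,"ty":-45,"tz":0,"twist":0},{"jaw":-1,"tx":39,"ty":-91,"tz":0,"twist":0},{"jaw":-1,"tx":58,"ty":-137,"tz":0,"twist":0},{"jaw":-1,"tx":77,"ty":-183,"tz":0,"twist":0},{"jaw":-1,"tx":96,"ty":-228,"tz":0,"twist":0}]'
python3 -m pendant '[{"jaw":-1,"tx":19,"ty":-45,"tz":0,"twist":0},{"jaw":-1,"tx":38,"ty":-90,"tz":0,"twist":0},{"jaw":-1,"tx":57,"ty":-138,"tz":0,"twist":0},{"jaw":-1,"tx":80,"ty":-187,"tz":0,"twist":0},{"jaw":-1,"tx":80,"ty":-187,"tz":0,"twist":0}]'
python3 - <<'E'
from h import *
s=env.observe(); print(s['time'],s['position'],s['ee_rot'])
d=grab('wrist'); cv2.imwrite('pics/wrist.png',d['img'][:,:,::-1]); pickle.dump(s,open('pics/ws.pkl','wb'))
E
```

```text
time: 1.1
position: [0.4051, 0.1814, 0.2055]
ee_rot: [0.109, 3.14, 0.0]
wrist_force: [0.5, 0.3, 0.5]
grip_width: 0.0175
finger_force: 0.0
time: 1.6
position: [0.4861, -0.0088, 0.2057]
ee_rot: [0.119, 3.138, -0.002]
wrist_force: [-0.3, 0.2, -0.4]
grip_width: 0.0005
finger_force: 0.0
1.6 [ 0.48610459 -0.0088238   0.20565775] [ 1.18978693e-01  3.13840572e+00 -2.11169334e-03]
```

View pics/wrist.png

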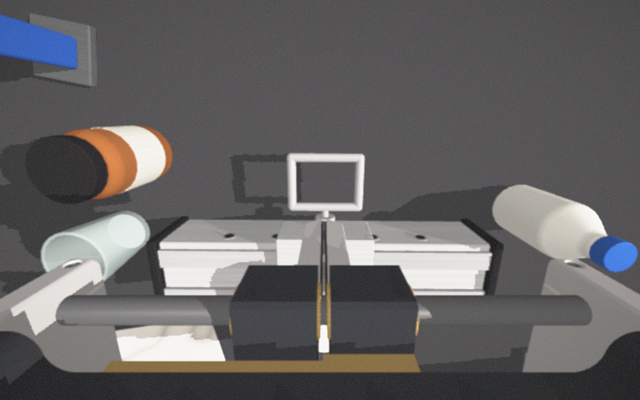

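The wrist view shows the handle with corners at (291,157), (360,157), (361,207) and (290,206). The shut fingers are at about (232–415, 265–360).

```bash
python3 - <<'E'
from h import *
d=load('wrist'); s=pickle.load(open('pics/ws.pkl','rb'))
R=cv2.Rodrigues(np.array(s['ee_rot'],float))[0]; p=np.array(s['position']); M=np.array(d['mount']); K=np.linalg.inv(d['mtx'])
def cam(u,v): return K@[u,v,1.]
def ray(u,v,z):
    o=R@M[:3,3]+p; w=R@M[:3,:3]@cam(u,v); return o+(z-o[2])/w[2]*w
q=[ray(u,v,.06) for u,v in [(291,157),(360,157),(361,207),(290,206)]]
print(np.round(q,3),np.mean(q,0).round(4)); 
for u,v in [(236,270),(410,270),(236,290),(410,290),(270,330),(380,340),(325,157)]:
    z=d['range_z'][v,u]; c=M[:3,:3]@(cam(u,v)*z)+M[:3,3]; print(u,v,z.round(3),'tool',c.round(3))
E
```

```text
[[ 0.453 -0.044  0.06 ]
 [ 0.459  0.036  0.06 ]
 [ 0.521  0.034  0.06 ]
 [ 0.513 -0.052  0.06 ]] [ 0.4865 -0.0064  0.06  ]
236 270 0.343 tool [-0.106 -0.107  0.126]
410 270 0.343 tool [-0.106  0.106  0.126]
236 290 0.073 tool [ 0.034 -0.023 -0.116]
410 290 0.073 tool [ 0.033  0.023 -0.115]
270 330 0.069 tool [ 0.026 -0.013 -0.121]
380 340 0.07 tool [ 0.023  0.014 -0.121]
325 157 0.32 tool [0.031 0.002 0.14 ]
```

Handle centre is (0.4865,-0.0064), which agrees with the top camera. Descend into the opening.

```bash
python3 -m pendant '[{"jaw":-1,"tx":0,"ty":2,"tz":-45,"twist":0},{"jaw":-1,"tx":0,"ty":2,"tz":-90,"twist":0},{"jaw":-1,"tx":0,"ty":2,"tz":-125,"twist":0},{"jaw":-1,"tx":0,"ty":2,"tz":-150,"twist":0},{"jaw":-1,"tx":0,"ty":2,"tz":-163,"twist":0}]'
python3 -m pendant '[{"jaw":-1,"tx":-5,"ty":0,"tz":0,"twist":0},{"jaw":-1,"tx":-10,"ty":0,"tz":0,"twist":0},{"jaw":-1,"tx":-14,"ty":1,"tz":0,"twist":0},{"jaw":-1,"tx":-18,"ty":1,"tz":0,"twist":0},{"jaw":-1,"tx":-21,"ty":1,"tz":0,"twist":0}]'
```

```text
time: 2.15
position: [0.4833, -0.0004, 0.0404]
ee_rot: [-0.107, -3.137, 0.001]
wrist_force: [0.1, 0.2, -0.4]
grip_width: 0.0004
finger_force: 0.0
time: 2.65
position: [0.4651, 0.0001, 0.0437]
ee_rot: [0.109, 3.136, 0.002]
wrist_force: [5.6, 1.0, -1.7]
grip_width: 0.0007
finger_force: 3.1
```

```bash
python3 -m pendant '[{"jaw":-1,"tx":-3,"ty":0,"tz":0,"twist":0},{"jaw":-1,"tx":-6,"ty":0,"tz":0,"twist":0},{"jaw":-1,"tx":-9,"ty":0,"tz":0,"twist":0},{"jaw":-1,"tx":-12,"ty":0,"tz":0,"twist":0},{"jaw":-1,"tx":-12,"ty":0,"tz":0,"twist":0}]'
```

```text
time: 3.15
position: [0.4536, -0.0, 0.0437]
ee_rot: [0.109, 3.135, 0.002]
wrist_force: [8.4, 0.4, -3.1]
grip_width: -0.0
finger_force: 4.0
```

```bash
python3 -m pendant '[{"jaw":-1,"tx":-0.5,"ty":-7,"tz":0,"twist":0},{"jaw":-1,"tx":-1,"ty":-14,"tz":0,"twist":0},{"jaw":-1,"tx":-1.5,"ty":-21,"tz":0,"twist":0},{"jaw":-1,"tx":-2,"ty":-28,"tz":0,"twist":0},{"jaw":-1,"tx":-2.5,"ty":-34,"tz":0,"twist":0}]'
python3 - <<'E'
from h import *
d=grab('top'); cv2.imwrite('pics/c2.png',cv2.resize(d['img'][120:280,240:440,::-1],(750,600),interpolation=cv2.INTER_CUBIC))
E
```

```text
time: 3.65
position: [0.4514, -0.0343, 0.0437]
ee_rot: [0.109, 3.135, 0.001]
wrist_force: [8.0, 1.3, -3.1]
grip_width: 0.0005
finger_force: 4.0
```

View pics/c2.png

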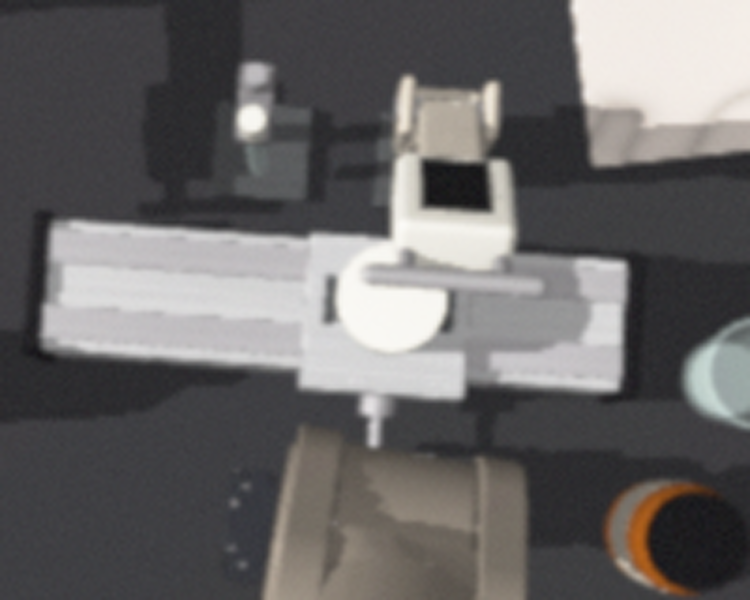

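The cap has moved from (336,292) to (391,296), about 36 mm, so the carriage is being dragged by friction on the front bar. Next I slide 18 mm more, let the pin onto the rail face, and push the last stretch with the side bar.

```bash
python3 -m pendant '[{"jaw":-1,"tx":-0.5,"ty":-6,"tz":0,"twist":0},{"jaw":-1,"tx":-1,"ty":-12,"tz":0,"twist":0},{"jaw":-1,"tx":-1.3,"ty":-18,"tz":0,"twist":0},{"jaw":-1,"tx":6,"ty":-18,"tz":0,"twist":0},{"jaw":-1,"tx":16,"ty":-18,"tz":0,"twist":0}]'
python3 -m pendant '[{"jaw":-1,"tx":2,"ty":-8,"tz":0,"twist":0},{"jaw":-1,"tx":1,"ty":-16,"tz":0,"twist":0},{"jaw":-1,"tx":0,"ty":-22,"tz":0,"twist":0},{"jaw":-1,"tx":0,"ty":-25,"tz":0,"twist":0},{"jaw":-1,"tx":0,"ty":-27,"tz":0,"twist":0}]'
python3 -c "
from h import *
d=grab('top'); cv2.imwrite('pics/c3.png',cv2.resize(d['img'][120:280,240:440,::-1],(750,600),interpolation=cv2.INTER_CUBIC))"
```

```text
time: 4.2
position: [0.4657, -0.0523, 0.0433]
ee_rot: [0.109, 3.139, 0.001]
wrist_force: [0.2, 0.4, -0.7]
grip_width: 0.0005
finger_force: 0.0
time: 4.7
position: [0.465, -0.08, 0.0425]
ee_rot: [-0.11, -3.139, 0.0]
wrist_force: [0.4, -0.4, -0.2]
grip_width: 0.0004
finger_force: 0.0
```

View pics/c3.png

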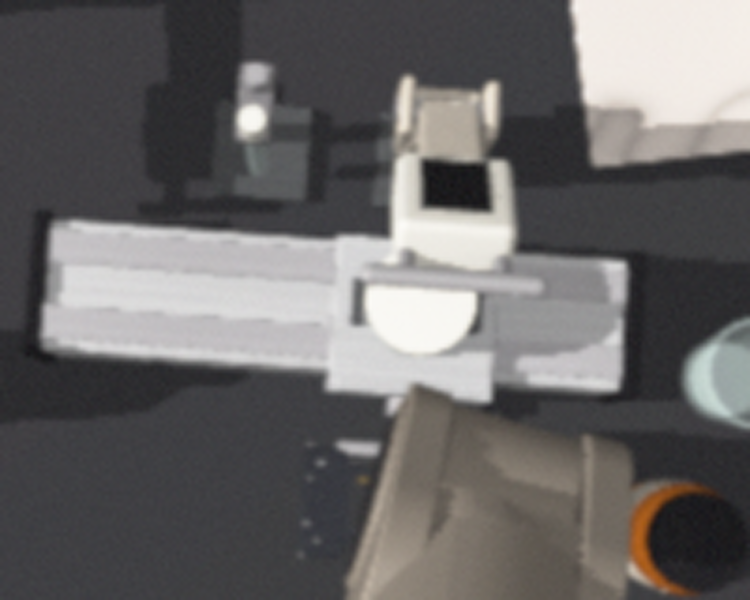

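The carriage's left edge is now at 328 (from 247), about 53 mm along, with the side bar nearly in contact. Push slowly.

```bash
python3 -m pendant '[{"jaw":-1,"tx":0,"ty":-2,"tz":0,"twist":0},{"jaw":-1,"tx":0,"ty":-4,"tz":0,"twist":0},{"jaw":-1,"tx":0,"ty":-5.5,"tz":0,"twist":0},{"jaw":-1,"tx":0,"ty":-7,"tz":0,"twist":0},{"jaw":-1,"tx":0,"ty":-7,"tz":0,"twist":0}]'
python3 -m pendant '[{"jaw":-1,"tx":0,"ty":-1,"tz":0,"twist":0},{"jaw":-1,"tx":0,"ty":-2,"tz":0,"twist":0},{"jaw":-1,"tx":0,"ty":-2,"tz":0,"twist":0}]'
```

```text
time: 5.25
position: [0.4653, -0.0867, 0.0425]
ee_rot: [-0.109, -3.14, 0.0]
wrist_force: [1.3, -0.2, 0.5]
grip_width: 0.0005
finger_force: 0.0
time: 5.55
position: [0.4652, -0.0885, 0.0424]
ee_rot: [-0.109, -3.139, -0.0]
wrist_force: [-0.3, 1.1, -0.0]
grip_width: 0.0003
finger_force: 0.5
```

```bash
python3 -m pendant '[{"jaw":-1,"tx":0,"ty":-1,"tz":0,"twist":0},{"jaw":-1,"tx":0,"ty":-2,"tz":0,"twist":0},{"jaw":-1,"tx":0,"ty":-2,"tz":0,"twist":0}]'
python3 -m pendant '[{"jaw":-1,"tx":0,"ty":-1,"tz":0,"twist":0},{"jaw":-1,"tx":0,"ty":-2,"tz":0,"twist":0},{"jaw":-1,"tx":0,"ty":-2,"tz":0,"twist":0}]'
```

```text
time: 5.85
position: [0.4652, -0.0901, 0.0424]
ee_rot: [-0.109, -3.139, -0.001]
wrist_force: [-1.5, 3.7, 1.1]
grip_width: 0.0004
finger_force: 2.0
time: 6.15
position: [0.4651, -0.0906, 0.0424]
ee_rot: [-0.107, -3.139, -0.003]
wrist_force: [-1.6, 14.8, 3.3]
grip_width: 0.0003
finger_force: 7.2
```

```bash
python3 - <<'E'
from h import *
a=load('top'); b=grab('top'); 
for n,d in(('prev',a),('now',b)):
    im=d['img'].astype(int); m=np.zeros((400,640),bool); m[188:226,320:370]=1
    z=d['range_z']; P=[world(d,u,v) for v in range(192,222) for u in range(330,375)]
    P=np.array(P); s=P[abs(P[:,2]-.159)<.004]; print(n,len(s),s.min(0).round(4),s.max(0).round(4))
    # carriage left edge along row near y (plate top .099 vs rail .085)
    r=225; print([int(x) for x in d['img'][218,318:336].mean(1)])
E
```

```text
prev 397 [ 0.5611 -0.1036  0.1551] [ 0.6043 -0.0369  0.1629]
[129, 129, 131, 132, 137, 145, 150, 155, 163, 189, 216, 219, 218, 218, 217, 218, 216, 216]
now 406 [ 0.5609 -0.1134  0.1552] [ 0.6043 -0.044   0.163 ]
[130, 130, 128, 132, 138, 145, 150, 156, 159, 166, 171, 183, 207, 224, 220, 216, 216, 219]
```

14.8 N of resistance means it is locked: the plunger has snapped in. Back off to the opening's centre, rise clear, then look.

```bash
python3 -m pendant '[{"jaw":-1,"tx":5,"ty":10,"tz":0,"twist":0},{"jaw":-1,"tx":15,"ty":24,"tz":0,"twist":0},{"jaw":-1,"tx":16,"ty":26,"tz":0,"twist":0},{"jaw":-1,"tx":16,"ty":26,"tz":40,"twist":0},{"jaw":-1,"tx":16,"ty":26,"tz":85,"twist":0}]'
python3 -m pendant '[{"jaw":-1,"tx":-10,"ty":0,"tz":50,"twist":0},{"jaw":-1,"tx":-20,"ty":0,"tz":100,"twist":0},{"jaw":-1,"tx":-30,"ty":0,"tz":150,"twist":0},{"jaw":-1,"tx":-30,"ty":0,"tz":190,"twist":0},{"jaw":-1,"tx":-30,"ty":0,"tz":230,"twist":0}]'
python3 - <<'E'
from h import *
d=grab('scene'); cv2.imwrite('pics/s2.png',cv2.resize(d['img'][120:280,200:400,::-1],(750,600),interpolation=cv2.INTER_CUBIC))
s=env.observe(); pickle.dump(s,open('pics/ws.pkl','wb')); w=grab('wrist'); cv2.imwrite('pics/w2.png',w['img'][:,:,::-1])
E
```

```text
time: 6.7
position: [0.4805, -0.0666, 0.1274]
ee_rot: [-0.109, -3.136, 0.003]
wrist_force: [1.2, 0.5, 0.7]
grip_width: 0.0006
finger_force: 0.0
time: 7.2
position: [0.4511, -0.0666, 0.36]
ee_rot: [0.109, 3.138, 0.001]
wrist_force: [-0.5, 0.5, -0.3]
grip_width: 0.0003
finger_force: 0.0
```

View pics/w2.png

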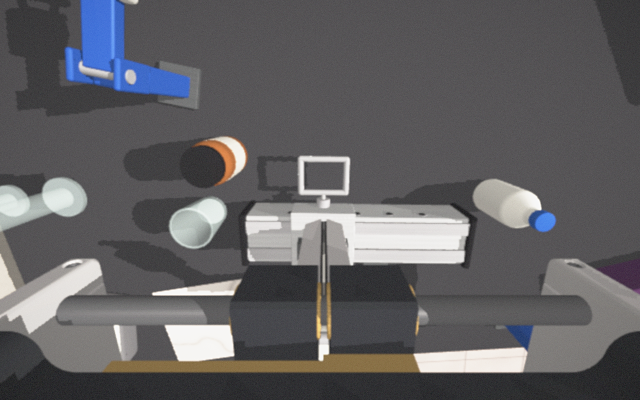

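The handle opening's corners are at (301,159), (347,159), (347,192) and (300,192). Check the plunger is home numerically, measure the bar, and work out the arc.

```bash
python3 - <<'E'
from h import *
d=load('wrist'); s=pickle.load(open('pics/ws.pkl','rb'))
R=cv2.Rodrigues(np.array(s['ee_rot'],float))[0]; p=np.array(s['position']); M=np.array(d['mount']); K=np.linalg.inv(d['mtx'])
def ray(u,v,z):
    o=R@M[:3,3]+p; w=R@M[:3,:3]@K@[u,v,1.]; return o+(z-o[2])/w[2]*w
h=np.mean([ray(u,v,.06) for u,v in [(301,159),(347,159),(347,192),(300,192)]],0); print('handle',h.round(4))
t=load('top')
B=np.array([world(t,u,v) for v in range(186,200) for u in range(337,386)]); B=B[B[:,2]>.29]
print(len(B)); print(np.median(B,0).round(3))
for u,v in [(340,192.3),(361.7,194.1),(383,196)]: print(world(t,u,v).round(3))
x=np.array([.9975,-.0707]);y=np.array([.0707,.9975]); c=np.array([.600,-.016])
H=c+.115*x-.06*y; print('hinge',H.round(3),'expected handle',(c-.115*x-.06*y).round(4))
for a in (1.15,1.,.85,.7,.5,.3,.15,0): print(a,(H-.172*np.cos(a)*x).round(3),round(.187+.172*np.sin(a),3))
E
```

```text
handle [ 0.4818 -0.0671  0.06  ]
471
[ 0.596 -0.078  0.315]
[ 0.596 -0.034  0.317]
[ 0.592 -0.078  0.316]
[ 0.588 -0.121  0.316]
hinge [ 0.71  -0.084] expected handle [ 0.481  -0.0677]
1.15 [ 0.64  -0.079] 0.344
1.0 [ 0.618 -0.077] 0.332
0.85 [ 0.597 -0.076] 0.316
0.7 [ 0.579 -0.075] 0.298
0.5 [ 0.56  -0.073] 0.269
0.3 [ 0.547 -0.072] 0.238
0.15 [ 0.541 -0.072] 0.213
0 [ 0.539 -0.072] 0.187
```

View pics/s2.png

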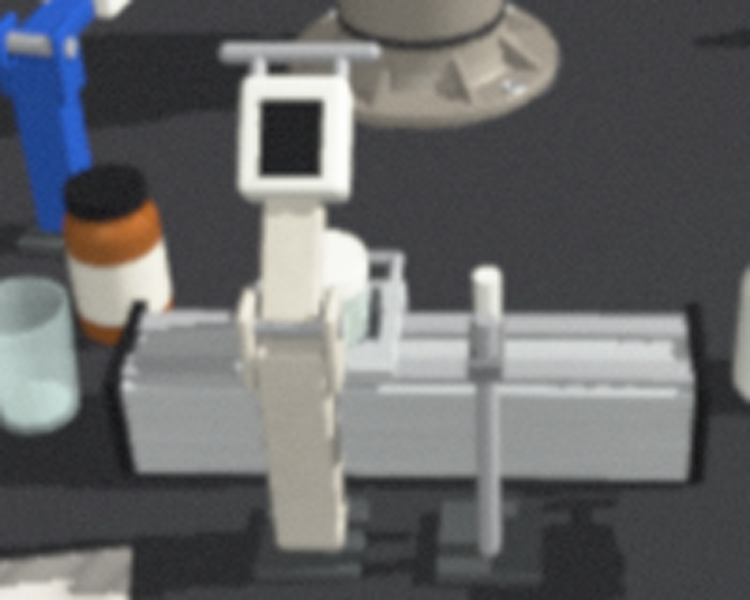

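The scene crop shows the jar standing behind the pillar line, the bar at (300,50), and the amber bottle and beaker undisturbed. The handle is within 1 mm of its home position in the target notch. Next: over the bar, then press it down along its arc.

```bash
python3 -m pendant '[{"jaw":-1,"tx":45,"ty":-3,"tz":0,"twist":0},{"jaw":-1,"tx":90,"ty":-6,"tz":0,"twist":0},{"jaw":-1,"tx":138,"ty":-9,"tz":0,"twist":0},{"jaw":-1,"tx":138,"ty":-9,"tz":-20,"twist":0},{"jaw":-1,"tx":138,"ty":-9,"tz":-38,"twist":0}]'
python3 -m pendant '[{"jaw":-1,"tx":-2,"ty":0,"tz":-5,"twist":0},{"jaw":-1,"tx":-5,"ty":0,"tz":-10,"twist":0},{"jaw":-1,"tx":-10,"ty":0,"tz":-17,"twist":0},{"jaw":-1,"tx":-17,"ty":1,"tz":-25,"twist":0},{"jaw":-1,"tx":-21,"ty":1,"tz":-32,"twist":0}]'
```

```text
time: 7.8
position: [0.5903, -0.0756, 0.3172]
ee_rot: [-0.109, -3.137, 0.004]
wrist_force: [-13.9, 2.1, 23.9]
grip_width: 0.0004
finger_force: 13.1
time: 8.3
position: [0.5676, -0.0745, 0.2869]
ee_rot: [-0.109, -3.139, 0.0]
wrist_force: [-4.6, 0.7, 4.8]
grip_width: 0.0005
finger_force: 2.6
```

```bash
python3 -m pendant '[{"jaw":-1,"tx":-6,"ty":0,"tz":-10,"twist":0},{"jaw":-1,"tx":-12,"ty":1,"tz":-21,"twist":0},{"jaw":-1,"tx":-17,"ty":1,"tz":-32,"twist":0},{"jaw":-1,"tx":-22,"ty":2,"tz":-43,"twist":0},{"jaw":-1,"tx":-25,"ty":2,"tz":-53,"twist":0}]'
python3 -m pendant '[{"jaw":-1,"tx":-2,"ty":0,"tz":-8,"twist":0},{"jaw":-1,"tx":-4,"ty":0,"tz":-16,"twist":0},{"jaw":-1,"tx":-5,"ty":0,"tz":-24,"twist":0},{"jaw":-1,"tx":-6,"ty":0,"tz":-31,"twist":0},{"jaw":-1,"tx":-6,"ty":0,"tz":-36,"twist":0}]'
```

```text
time: 8.8
position: [0.543, -0.0723, 0.2335]
ee_rot: [-0.109, -3.14, 0.0]
wrist_force: [-0.5, 1.5, 2.1]
grip_width: 0.0008
finger_force: 0.8
time: 9.3
position: [0.5372, -0.0725, 0.1978]
ee_rot: [-0.109, -3.139, 0.0]
wrist_force: [0.1, 0.4, 0.9]
grip_width: -0.0001
finger_force: 0.7
```

```bash
python3 -m pendant '[{"jaw":-1,"tx":0,"ty":0,"tz":-2,"twist":0},{"jaw":-1,"tx":0,"ty":0,"tz":-4,"twist":0},{"jaw":-1,"tx":0,"ty":0,"tz":-5,"twist":0},{"jaw":-1,"tx":0,"ty":0,"tz":-6,"twist":0},{"jaw":-1,"tx":0,"ty":0,"tz":-6,"twist":0}]'
```

```text
time: 9.8
position: [0.5375, -0.0726, 0.1929]
ee_rot: [0.109, 3.139, 0.0]
wrist_force: [-3.5, 0.6, 7.7]
grip_width: 0.0003
finger_force: 3.8
```

```bash
python3 -m pendant '[{"jaw":-1,"tx":0,"ty":0,"tz":-1,"twist":0},{"jaw":-1,"tx":0,"ty":0,"tz":-1.5,"twist":0},{"jaw":-1,"tx":0,"ty":0,"tz":-1.5,"twist":0}]'
python3 -m pendant '[{"jaw":-1,"tx":0,"ty":0,"tz":20,"twist":0},{"jaw":-1,"tx":-5,"ty":0,"tz":60,"twist":0},{"jaw":-1,"tx":-30,"ty":0,"tz":100,"twist":0},{"jaw":-1,"tx":-70,"ty":0,"tz":120,"twist":0},{"jaw":-1,"tx":-100,"ty":0,"tz":120,"twist":0}]'
python3 - <<'E'
from h import *
d=grab('scene'); cv2.imwrite('pics/s3.png',cv2.resize(d['img'][100:300,180:430,::-1],(750,600),interpolation=cv2.INTER_CUBIC))
E
```

```text
time: 10.1
position: [0.5376, -0.0726, 0.1924]
ee_rot: [0.11, 3.139, 0.001]
wrist_force: [-9.7, 1.7, 24.6]
grip_width: 0.0006
finger_force: 12.2
time: 10.6
position: [0.4371, -0.0731, 0.3134]
ee_rot: [0.11, 3.136, 0.001]
wrist_force: [0.4, -0.8, -0.1]
grip_width: 0.0005
finger_force: 0.0
```

View pics/s3.png

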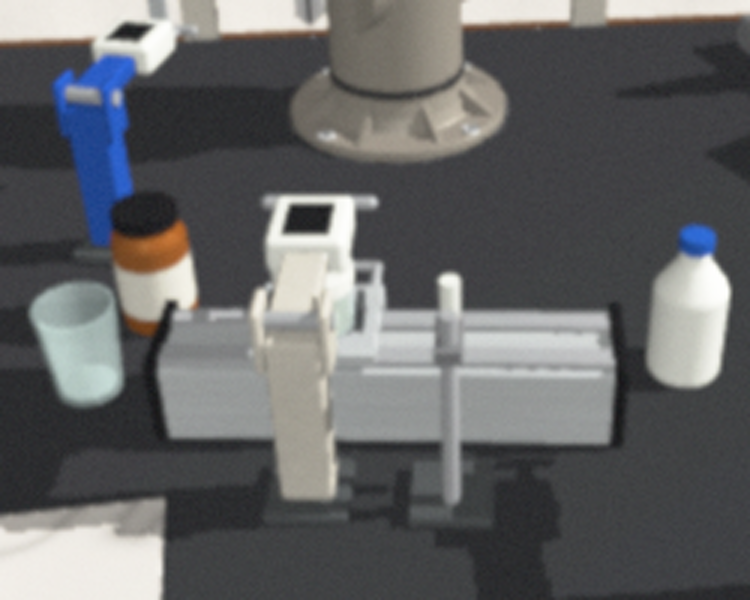

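The head is level over the jar (310,225), the stop was felt at 24.6 N, the bystanders stand as before, and the arm is clear. Hand in.

```bash
python3 -c "
from station import env
print(env.close_job())"
```

```text
the job is handed in; nothing more can be done
None
```

The job is handed in at about 10.6 s of robot time: the jar is one notch over under the reading head with the plunger home, the head is down on its stop, and the bottles and beaker were not touched; the judge's result was not shown.

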